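# Pack the cord spools on a carrying rod and load the cord dispenser

## Task

The cord on the spools is freshly glued, so the fingers must not touch the spools: thread the orange-handled rod through the bore of each spool on the cork mat, lift and carry it, and lay it on its side down flat in the oak tray, then put the rod back in its rest. Also slide the yellow coil up off the wooden spindle stand, put it over the post of the grey dispenser and push it down until the white seat plate under it is fully home. Leave the bowl, the bead gauge and the scoop where they are.

Things in the scene. Friction and masses are not known exactly. Their poses are not given: they have to be found in the camera images.
- spool_blue: Cord spool, blue cord wound between two square wooden end plates: 60 mm long, plates 68 x 68 mm and 8 mm thick, with a square 32 x 32 mm bore right through. It lies on its side (bore level). Origin at the middle of the bore; own x axis along the bore (either way round is alike). 120 g or so. Two or three of the spools are there.
- spool_green: Cord spool, green cord wound between two square wooden end plates: 60 mm long, plates 68 x 68 mm and 8 mm thick, with a square 32 x 32 mm bore right through. It lies on its side (bore level). Origin at the middle of the bore; own x axis along the bore (either way round is alike). 120 g or so. Two or three of the spools are there.
- spool_red: Cord spool, red cord wound between two square wooden end plates: 60 mm long, plates 68 x 68 mm and 8 mm thick, with a square 32 x 32 mm bore right through. It lies on its side (bore level). Origin at the middle of the bore; own x axis along the bore (either way round is alike). 120 g or so. Two or three of the spools are there.
- rod: Carrying rod, about 120 g: orange box handle 90 mm long, 18 mm wide (y), 24 mm high (z), and from its front end a round steel shaft 12 mm thick. Origin at the middle of the handle on the shaft's centre line; x points from the handle along the shaft; the handle ends at x = 45 mm, the round tip is at x = 166 mm. At the start it lies level in the rest, its centre line 50 mm above the table.
- rod_tip (a point): The end of the rod's shaft.
- rest: Fixed rod rest: grey base plate, two dark notched posts open at the top, each 14 mm long. Origin on the table under the handle's middle, x along the lying rod (same way), whose origin is then 50 mm higher. Rear post (x = -35 mm): holds the handle between cheeks 26 mm apart, 54 mm high. Front post (x = 100 mm): holds the shaft, cheeks 22 mm apart, 58 mm high. Handle's middle free for fingers.
- mat: Cork mat on which the spools start, 160 x 280 x 3 mm, fixed. Origin at the centre of its underside on the table.
- tray: Shallow pale oak tray, fixed, outside 132 mm (x) by 282 mm (y), walls 6 mm thick, rim 15 mm above the table. Origin at the centre of its underside. Inner floor 6 mm above the table; a spool lying in it has its origin about 40 mm above the table. Three spools fit side by side along y, bores along x.
- coil: Yellow coil of wound cord, a stiff ring 60 mm across, 40 mm high, with a bore about 32 mm across. Origin at the centre of its underside, z up along the bore. 120 g or so. It starts on the spindle stand; it may be held in the fingers.
- spindle: Fixed dark wooden spindle stand: base 90 x 90 mm, 12 mm high, with an upright steel post 18 mm thick whose top is 77 mm above the table. Origin at the centre of the underside.
- dispenser: Fixed grey dispenser: round base 100 mm across, 18 mm high, with an upright steel post 18 mm thick whose round top is 89 mm above the table. Origin at the centre of its underside. The white seat plate (76 mm across) slides on the post; its upper face is 40 mm above the table when fully up and 28 mm when home.
- seat (a joint): Travel of the dispenser's white seat plate in m: 0 fully up, 0.012 fully home (down). It gives way at about 8 N and stays where it is left; the coil's weight alone does not move it.
- bowl: White ceramic mortar-shaped bowl, 110 mm across, 65 mm high. Origin under its centre. Leave alone.
- gauge: Flat steel bead gauge, 110 x 34 x 5 mm, lying between spindle and dispenser. Origin under its centre. Leave alone.
- scoop: Orange scoop about 180 mm long. Origin at its middle, underneath. Leave alone.
Things that resemble listed ones, but are neither listed nor needed, are in the scene too. Of the things that look like the rest, take the one that is farthest to the robot's left at the start.

How it is judged:
By the outcome, as a careful person would: the job done as asked, in the order asked, and still so for the second after the job is handed in, with the robot touching nothing.
Of spool_blue, spool_green, spool_red only 2 to 3 are there at a start; the rules pass over those that are not, and their reading is None.
At some moment in a run one of spool_blue, spool_green, spool_red may be knocked a few centimetres aside while the robot is not near it.
It also fails if it takes over 208 s, if anything falls off the work surface, if the arm or the gripper's body presses on something with over 40 N, if the wrist force passes 120 N, or if a joint passes its speed limit or range.

## Robot

A 6-joint arm with a two-finger parallel gripper is mounted at the origin on the work surface. World frame = base frame: x ahead of the robot, y to its left, z up, the work surface at z = 0. Lengths are in m, angles in rad, forces in N, time in s.
With the tool pointing down it reaches from about 0.35 to 0.8 m from the base axis. Payload 7.3 kg.
Tool frame: the origin (TCP) lies between the finger pads; the fingertips stand 25 mm ahead of it and the grasp point (between the pads) lies 6 mm ahead of it (r.tip_extent is the distance from the TCP to the fingertips, in m); z points along the fingers, y is the line along which they close (so a half turn about z gives the same grasp; the last joint's range is limited). The gripper opens to 85 mm and grips with 20 to 120 N. Pads are 22 mm wide; open, the fingers measure 114 mm over their backs; the gripper's body (76 mm by 85 mm) begins 54 mm behind the grasp point. The pads swing forward as they close: fully open they stand 13 mm farther back than shut.
Start: joints at [-1.31, 0.342, 1.524, -0, 1.275, -0.146], TCP at [0.208, -0.482, 0.256] pointing down, gripper open.
Joint ranges: [-2.53, 2.53], [-0.77, 2.02], [0.04, 2.7], [-1, 4.14], [0.28, 2.66], [-3.11, 3.11]. Speed limits (rad/s): [2.57, 2.57, 3.14, 3.14, 3.14, 3.14].

## Interface

Orientations are given as a unit quaternion [x, y, z, w].
In Python, from workcell import r, command_gripper, optics gives the robot as it stands. The module is installed in compiled form; this text tells all that it offers. Calls block until the motion is done:
- r.reach(position, orientation): joint-space move of the TCP to a pose.
- r.move_straight(position, orientation=None, speed=0.15, max_force=None): straight line of the TCP; orientation=None keeps the orientation; speed is the mean speed in m/s. With max_force (N) it stops when the force on the tool has changed by that much, and returns True; else False.
- r.movej(angles): joint-space move.
- command_gripper(opening, force=None): finger opening in m; force is the grip in N (None keeps the last); returns when the fingers have stopped.
- r.hold(seconds).
- r.solve_ik(position, orientation): joint angles nearest the present ones, or None.
- r.read_state(): the state.
- optics.get_image(name): name is "scene" or "top"; returns (picture, depth): 480x640x3 uint8, red, green, blue; 480x640 float32, m along the optical axis (not along the pixel's ray), 0 where there is no reading.
- optics.camera_model(name): a dict with "K" (3x3 intrinsics, pixels), "R" (3x3) and "t" (3): a world point X has camera coordinates R X + t. Camera axes: x right, y down, z forward; pixel columns grow to the right and rows downward; lengths in m; the calibration is good to about 2 mm. A picture is of the moment at which its call begins. camera_model takes no time and is no camera call.
A pose or a line that the arm cannot do raises r.PlanningError and nothing moves.
- r.finish_job(): hands the job in; it is judged then, once.
The state is a dict: "time_s": time; "joint_positions": joint angles; "dq": joint speeds; "tau": joint torques, N m; "eef_pos": TCP position; "eef_rot": TCP orientation; "contact_force": force on the tool from outside, world axes, zero at the start; "torque": the same for the moment, N m; "grip_width": finger opening in m; "grip_force": force on a finger pad.
Only numpy, scipy, OpenCV 4.12 (cv2) and the standard library are available. Lean on these libraries where they do the work, as an engineer would, in place of code of your own. Each camera call takes 0.05 s, during which the arm holds its last target. There are 200 camera calls.

## Working session

There is one attempt and no reset: what is moved stays moved. The work goes in short steps, each a Python script; the robot and the scene stay as the last script left them, time stands still between calls to the robot, and variables do not carry over. Pictures are saved under pics/ and viewed, at most 14 in all, crops included, and the job is handed in when it is done.

```bash
mkdir -p pics; ls; python3 - <<'E'
from workcell import r, optics
import cv2, numpy as np
for n in("scene","top"):
    im,d=optics.get_image(n); cv2.imwrite(f"pics/{n}0.png",im[:,:,::-1]); np.save(f"{n}0.npy",d)
    m=optics.camera_model(n); print(n,m["K"].round(1).tolist(),m["R"].round(3).tolist(),m["t"].round(3).tolist(),(-m["R"].T@m["t"]).round(3),(d>0).mean())
s=r.read_state();print(s["time_s"],s["eef_pos"],s["eef_rot"],s["grip_width"],r.tip_extent)
E
```

```text
pics
scene [[568.0, 0.0, 329.0], [0.0, 568.0, 250.5], [0.0, 0.0, 1.0]] [[0.171, 0.985, -0.004], [0.781, -0.138, -0.609], [-0.601, 0.1, -0.793]] [-0.064, -0.337, 1.587] [ 1.228 -0.143  1.053] 0.9959993489583333
top [[575.3, 0.0, 318.0], [0.0, 575.3, 231.7], [0.0, 0.0, 1.0]] [[-0.027, -1.0, -0.013], [-0.998, 0.028, -0.061], [0.061, 0.012, -0.998]] [0.011, 0.458, 1.402] [ 0.371 -0.019  1.427] 0.9958072916666667
0.1 [ 0.20765304 -0.48183589  0.25570831] [ 9.79390948e-01  2.01972553e-01 -3.25617119e-05 -6.76793621e-04] 0.08575304485332913 0.025
```

View pics/scene0.png

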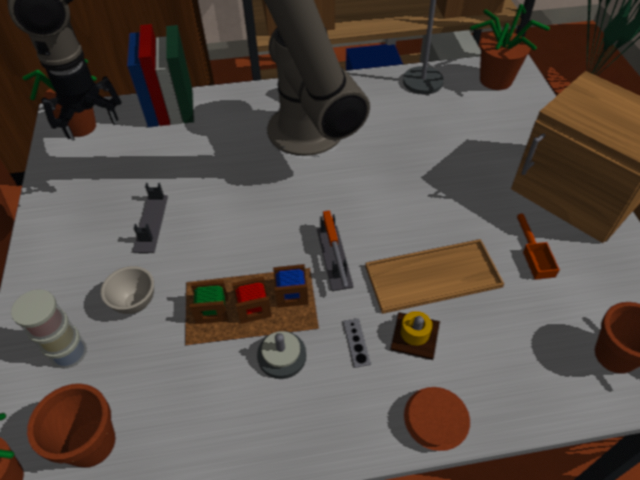

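View pics/top0.png

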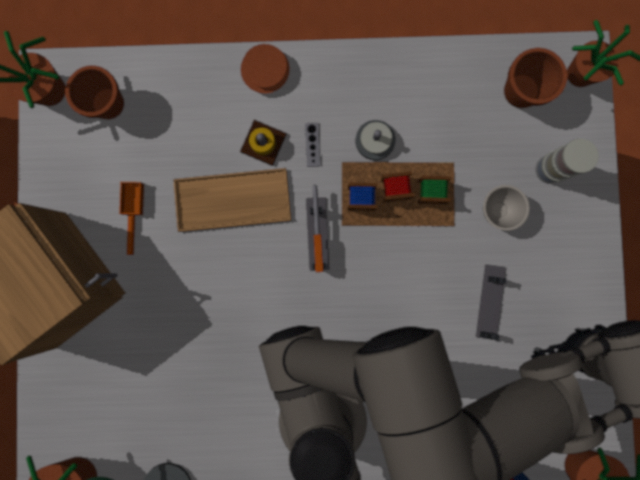

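The scene view shows the mat (250,305) with green, red and blue spools, bores roughly along world x. The rod is in the left rest (335,250); the other rest at (150,215) is empty and a lookalike. The tray is at (433,275), the coil on its spindle at (416,330) and the dispenser at (281,352). The top view shows the same things: rod (318,235), spools (362,196), (397,187) and (434,189), tray (233,200), spindle (263,140), dispenser (376,138).

```bash
cat > h.py <<'E'
import cv2, numpy as np
from workcell import r, optics, command_gripper
def cloud(n):
    im,d=optics.get_image(n); m=optics.camera_model(n)
    v,u=np.mgrid[:480,:640]; K=m["K"]
    P=np.stack([(u-K[0,2])/K[0,0]*d,(v-K[1,2])/K[1,1]*d,d],-1)
    W=(P-m["t"])@m["R"]; W[d<=0]=np.nan
    return W,cv2.cvtColor(im,cv2.COLOR_RGB2HSV),im
def rect(p):  # xy points -> centre, size along its axis nearest world x, other, yaw of that axis (deg)
    (c,(w,h),a)=cv2.minAreaRect((p*1000).astype(np.float32))
    while a>45: a-=90; w,h=h,w
    while a<-45: a+=90; w,h=h,w
    return np.array(c)/1000,w,h,a
def blobs(mask,minpx=25):
    n,l,s,c=cv2.connectedComponentsWithStats(mask.astype(np.uint8))
    return [l==i for i in range(1,n) if s[i,4]>=minpx]
HUE={"blue":(100,130),"green":(45,85),"red":None}
def spools(verbose=True,cams=("top","scene")):
    out={}
    for n in cams:
        W,H,_=cloud(n); h,s,v=H[...,0],H[...,1],H[...,2]
        box=(W[...,0]>.3)&(W[...,0]<.75)&(abs(W[...,1])<.45)&(W[...,2]>.045)&(W[...,2]<.1)
        for k,m in {"blue":(h>100)&(h<130),"green":(h>45)&(h<85),"red":(h<4)|(h>174)}.items():
            bs=blobs(m&(s>140)&(v>50)&box,30)
            if not bs: continue
            b=max(bs,key=np.sum); c=np.nanmedian(W[b],0)
            near=box&(np.linalg.norm(W[...,:2]-c[:2],axis=-1)<.052)&(W[...,2]>c[2]-.002)
            p=W[near]; top=np.nanpercentile(p[:,2],90)
            p=W[near&(W[...,2]>top-.008)]
            cc,w,hh,a=rect(p[:,:2])
            out[n,k]=(cc,a)
            if verbose: print(n,k,"cord",c.round(4),"plates",cc.round(4),"%.0f %.0f yaw %.1f top %.4f"%(w,hh,a,top))
    return out
E
python3 - <<'E'
from h import *
spools()
for n in("top","scene"):
    W,H,_=cloud(n); h,s,v=H[...,0],H[...,1],H[...,2]; x,y,z=np.moveaxis(W,-1,0)
    print(n)
    # rod
    o=(h<15)&(s>150)&(z>.04)&(z<.09)&(x>.3)&(x<.6)&(y>-.1)&(y<.15)
    b=max(blobs(o),key=np.sum);p=W[b];print(" handle",rect(p[:,:2]),np.nanpercentile(p[:,2],[10,50,90]).round(4))
    hc=rect(p[:,:2])[0]
    sh=(z>.035)&(z<.075)&(x>hc[0]+.05)&(x<hc[0]+.25)&(abs(y-hc[1])<.02)
    p=W[sh]; print(" shaft/post pts",len(p),rect(p[:,:2]),p[:,0].max(),p[:,0].min(),np.nanpercentile(p[:,2],[5,50,95]).round(4), "line",np.polyfit(p[:,0],p[:,1],1))
    yel=(h>18)&(h<34)&(s>150)&(z>.03)&(z<.1)&(y<.3)&(y>.02)&(x>.5)
    b=max(blobs(yel),key=np.sum);p=W[b];t=np.nanpercentile(p[:,2],90);q=p[p[:,2]>t-.006];print(" coil",rect(q[:,:2]),cv2.minEnclosingCircle((q[:,:2]*1000).astype(np.float32)),np.nanpercentile(p[:,2],[5,50,95]).round(4));cc=rect(q[:,:2])[0]
    p=W[(np.hypot(x-cc[0],y-cc[1])<.016)&(z>t-.02)];print(" spindle post",np.nanmedian(p,0).round(4),np.nanmax(p[:,2]))
    # tray: rim
    tr=(h>8)&(h<25)&(s>60)&(z>.003)&(z<.03)&(x>.4)&(x<.65)&(y>.03)&(y<.4)
    b=max(blobs(tr),key=np.sum);p=W[b];print(" tray",rect(p[:,:2]),np.nanpercentile(p[:,2],[5,50,98]).round(4))
    mt=(h>5)&(h<25)&(s>60)&(z>-.002)&(z<.012)&(x>.4)&(x<.7)&(y<-.03)&(y>-.4)
    b=max(blobs(mt),key=np.sum);p=W[b];print(" mat",rect(p[:,:2]))
    # dispenser
    d0=(z>.05)&(z<.1)&(x>.59)&(x<.75)&(y<-.05)&(y>-.25)&(s<80)
    b=max(blobs(d0,5),key=np.sum);p=W[b];pc=np.nanmedian(p,0);print(" post",pc.round(4),rect(p[:,:2])[:3],np.nanmax(p[:,2]))
    d1=(z>.032)&(z<.05)&(np.hypot(x-pc[0],y-pc[1])<.07)&(s<80)
    p=W[d1];print(" seat",cv2.minEnclosingCircle((p[:,:2]*1000).astype(np.float32)),np.nanmedian(p[:,2]))
    g=(abs(x-.66)<.1)&(y<.05)&(y>-.02)&(z<.012)&(s<60)&(v<70)&(x>.58)
    if g.sum()>30: print(" gauge~",rect(W[max(blobs(g,5),key=np.sum)][:,:2]))
E
```

```text
top blue cord [ 0.5395 -0.1093  0.0672] plates [ 0.5398 -0.1095] 60 67 yaw -1.8 top 0.0748
top green cord [ 0.5509 -0.2799  0.0669] plates [ 0.5513 -0.2743] 61 86 yaw -5.2 top 0.0748
top red cord [ 0.5604 -0.1931  0.0669] plates [ 0.5595 -0.1859] 60 87 yaw 5.3 top 0.0744
scene blue cord [ 0.5361 -0.1111  0.0665] plates [ 0.5393 -0.1115] 64 68 yaw -2.7 top 0.0733
scene green cord [ 0.5491 -0.2818  0.067 ] plates [ 0.5514 -0.2763] 64 88 yaw -4.5 top 0.0730
scene red cord [ 0.5588 -0.1977  0.0669] plates [ 0.5601 -0.1889] 65 85 yaw 5.6 top 0.0732
top
 handle (array([ 0.4048566 , -0.00218511]), 85.66091918945312, 19.013486862182617, 1.0187917947769165) [0.0594 0.0632 0.0671]
 shaft/post pts 285 (array([0.5126037, 0.0028099]), 115.170654296875, 28.737199783325195, -1.8137054443359375) 0.5702448065448308 0.454889022870722 [0.046  0.0559 0.0613] line [ 0.02353936 -0.00958941]
 coil (array([0.68340863, 0.13000114]), 58.12937927246094, 57.464447021484375, -31.303997039794922) ((683.2332153320312, 129.8986053466797), 29.931493759155273) [0.0375 0.0529 0.0574]
 spindle post [0.6838 0.129  0.070
[... 972 characters left out ...]
 31.970247268676758) ((684.3491821289062, 127.76974487304688), 30.285966873168945) [0.0341 0.0515 0.0554]
 spindle post [0.6908 0.1258 0.0657] 0.08021853019833744
 tray (array([0.54124493, 0.20779459]), 142.8338623046875, 283.02227783203125, 4.289300918579102) [0.0041 0.0076 0.0178]
 mat (array([ 0.54441638, -0.20414787]), 170.61228942871094, 280.7099914550781, -1.6824111938476562)
 post [ 0.6881 -0.1503  0.079 ] (array([ 0.68571649, -0.15026389]), 16.645767211914062, 16.264942169189453) 0.09168516059359165
 seat ((684.1295166015625, -151.7241668701172), 38.96642303466797) 0.0393355132690789
 gauge~ (array([0.70520996, 0.00637749]), 45.56372833251953, 23.351852416992188, -1.8188247680664062)
```

```bash
cat >> h.py <<'E'
from scipy.spatial.transform import Rotation as Ro
GX=.018   # grip point along the rod
def rod(p,yaw,pitch=0):   # rod-origin position, deg -> TCP pose
    B=Ro.from_euler("ZY",[yaw,-pitch],degrees=True)
    return np.array(p)+B.apply([GX,0,.006]),(B*Ro.from_euler("x",180,degrees=True)).as_quat()
def u(yaw): a=np.radians(yaw); return np.array([np.cos(a),np.sin(a),0])
def at(c,yaw,back,z): return np.array([c[0],c[1],0])-back*u(yaw)+[0,0,z]
def go(p,yaw,pitch=0,speed=.15,f=None):
    P,q=rod(p,yaw,pitch); return r.move_straight(P,q,speed=speed,max_force=f)
REST=(np.array([.4045,-.0015,.050]),1.8)
TRAY=(np.array([.5435,.2085]),4.1)
def slot(k): t=np.radians(TRAY[1]); return TRAY[0]+k*.09*np.array([-np.sin(t),np.cos(t)])
E
sed -i 's/near=box.*<.052)/near=box\&(abs(W[...,0]-c[0])<.045)\&(abs(W[...,1]-c[1])<.041)/' h.py
python3 - <<'E'
from h import *
s=spools()
for k,i in zip(("blue","red","green"),(1,0,-1)):
    c,a=s["top",k]
    for nm,(cc,aa) in {"src":(c,a),"dst":(slot(i),TRAY[1])}.items():
        print(k,nm,[r.solve_ik(*rod(at(cc,aa,b,z),aa)) is not None for b,z in((.212,.15),(.212,.037),(.098,.037),(.098,.15))])
P,yaw=REST
command_gripper(.055,60)
r.reach(*rod(P+[0,0,.15],yaw)); go(P,yaw,speed=.12)
st=r.read_state();print(st["time_s"],st["eef_pos"],st["contact_force"])
command_gripper(.01,100); st=r.read_state();print(st["grip_width"],st["grip_force"],st["contact_force"])
go(P+[0,0,.09],yaw,speed=.1); r.hold(.2); st=r.read_state();print(st["time_s"],st["grip_width"],st["contact_force"])
W,H,im=cloud("scene"); cv2.imwrite("pics/a.png",im[150:400,150:520,::-1])
E
```

```text
top blue cord [ 0.5394 -0.109   0.0677] plates [ 0.5396 -0.1097] 60 67 yaw -1.7 top 0.0746
top green cord [ 0.5508 -0.2798  0.067 ] plates [ 0.5502 -0.2836] 61 69 yaw -3.9 top 0.0740
top red cord [ 0.5605 -0.1929  0.0669] plates [ 0.5611 -0.1953] 61 67 yaw 4.2 top 0.0742
scene blue cord [ 0.5372 -0.1113  0.0668] plates [ 0.5394 -0.1118] 63 68 yaw -3.1 top 0.0730
scene green cord [ 0.5488 -0.2817  0.0667] plates [ 0.5506 -0.2854] 65 69 yaw -4.4 top 0.0736
scene red cord [ 0.5587 -0.1977  0.0668] plates [ 0.5595 -0.1971] 67 67 yaw 4.9 top 0.0732
blue src [True, True, True, True]
blue dst [True, True, True, True]
red src [True, True, True, True]
red dst [True, True, True, True]
green src [True, True, True, True]
green dst [True, True, True, True]
4.125 [ 0.42288745 -0.00100953  0.05646364] [ 0.40867696 -0.73163385  0.74295325]
0.016672680970035703 97.49415278434753 [-1.1806707   0.50684844  6.29210826]
5.8 0.016300353033293656 [-0.45582641 -0.01695674 -1.76523218]
```

View pics/a.png

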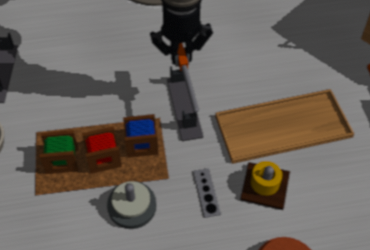

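The picture shows the rod lifted clear of the left rest, handle at (182,60), shaft pointing toward the mat and tray row. I'll check how it sits in the grip before threading.

```bash
cat >> h.py <<'E'
def shaftcheck(p,yaw):
    """shaft in the rod frame as commanded: offsets along y and z (tip, near)"""
    for n in("top","scene"):
        W,H,_=cloud(n); q=(W-p)@np.array([u(yaw),[-u(yaw)[1],u(yaw)[0],0],[0,0,1]]).T
        m=(q[...,0]>.055)&(q[...,0]<.2)&(abs(q[...,1])<.03)&(abs(q[...,2])<.03)
        s=q[m]
        if len(s)>20: print(n,len(s),"tip x %.4f"%s[:,0].max(),"y(x)",np.polyfit(s[:,0],s[:,1],1).round(4),"z(x)",np.polyfit(s[:,0],s[:,2],1).round(4),"zmax",np.percentile(s[:,2],90).round(4))
E
python3 - <<'E'
from h import *
P,yaw=REST
shaftcheck(P+[0,0,.09],yaw)
E
```

```text
top 183 tip x 0.1646 y(x) [ 0.006  -0.0002] z(x) [-0.0207  0.0075] zmax 0.0082
scene 262 tip x 0.1661 y(x) [-0.0017 -0.0017] z(x) [-0.0091  0.0054] zmax 0.0075
```

```bash
cat >> h.py <<'E'
def locate(k):
    s=spools(False); v=[s[n,k] for n in("top","scene") if (n,k) in s]
    return np.mean([x[0] for x in v],0),np.mean([x[1] for x in v]),len(v)
def pick(k):
    c,a,n=locate(k); print(k,c.round(4),"yaw %.1f"%a,"views",n)
    go(at(c,a,.212,.15),a,speed=.2)
    c2,a2,n=locate(k); print(" again",c2.round(4),"yaw %.1f"%a2,"views",n)
    go(at(c,a,.212,.038),a,speed=.12); r.hold(.2)
    f0=r.read_state()["contact_force"]
    if go(at(c,a,.098,.038),a,speed=.06,f=5): print("BUMP",r.read_state()["eef_pos"],r.read_state()["contact_force"]); return None
    print(" slid",(r.read_state()["contact_force"]-f0).round(2))
    go(at(c,a,.098,.053),a,speed=.03); r.hold(.2)
    print(" lift",(r.read_state()["contact_force"]-f0).round(2))
    go(at(c,a,.098,.070),a,pitch=3,speed=.03)
    go(at(c,a,.098,.150),a,pitch=3,speed=.08); r.hold(.2)
    print(" up",(r.read_state()["contact_force"]-f0).round(2),r.read_state()["time_s"])
    return c,a
E
python3 - <<'E'
from h import *
pick("blue")
im,_=optics.get_image("scene"); cv2.imwrite("pics/b.png",im[150:400,150:520,::-1])
E
```

```text
blue [ 0.5395 -0.1105] yaw -2.5 views 2
 again [ 0.539  -0.1104] yaw -2.2 views 2
 slid [-0.17  0.07  0.87]
 lift [-0.59 -0.04 -2.13]
 up [-0.84 -0.06 -1.08] 13.2167
```

View pics/b.png

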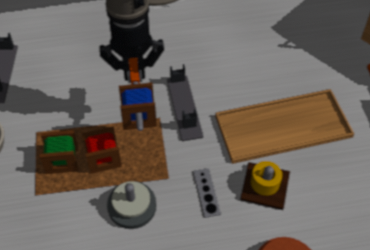

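The blue spool hangs on the shaft at (138,105) in the crop, with the tip showing through at (140,122). Next I carry and lay it.

```bash
cat >> h.py <<'E'
def place(i):
    c,a=slot(i),TRAY[1]
    go(at(c,a,.098,.150),a,pitch=3,speed=.15)
    go(at(c,a,.098,.060),a,pitch=3,speed=.08)
    go(at(c,a,.098,.053),a,speed=.03)
    f0=r.read_state()["contact_force"]
    go(at(c,a,.098,.0405),a,speed=.02); r.hold(.2)
    print(" laid",(r.read_state()["contact_force"]-f0).round(2))
    if go(at(c,a,.212,.0405),a,speed=.06,f=6): print("SNAG",r.read_state()["contact_force"],r.read_state()["eef_pos"]); return False
    go(at(c,a,.212,.150),a,speed=.12); print(" out",r.read_state()["time_s"]); return True
E
python3 - <<'E'
from h import *
place(1)
print({k:(v[0].round(4),round(v[1],1)) for k,v in spools().items()},slot(1))
im,_=optics.get_image("scene"); cv2.imwrite("pics/c.png",im[150:400,150:520,::-1])
E
```

```text
laid [-0.2  -0.1   1.45]
 out 21.8667
top blue cord [0.5368 0.2974 0.0705] plates [0.5375 0.2988] 61 68 yaw 3.9 top 0.0774
top green cord [ 0.5506 -0.2802  0.0668] plates [ 0.5503 -0.2835] 61 68 yaw -4.2 top 0.0741
top red cord [ 0.5605 -0.1933  0.0669] plates [ 0.5607 -0.1948] 60 67 yaw 5.1 top 0.0741
scene blue cord [0.5337 0.2918 0.0698] plates [0.5368 0.2973] 65 69 yaw 4.7 top 0.0760
scene green cord [ 0.549  -0.2817  0.0667] plates [ 0.5498 -0.2853] 66 69 yaw -3.1 top 0.0734
scene red cord [ 0.5581 -0.1981  0.0669] plates [ 0.5607 -0.1971] 65 68 yaw 5.0 top 0.0734
{('top', 'blue'): (array([0.5375, 0.2988]), 3.9), ('top', 'green'): (array([ 0.5503, -0.2835]), -4.2), ('top', 'red'): (array([ 0.5607, -0.1948]), 5.1), ('scene', 'blue'): (array([0.5368, 0.2973]), 4.7), ('scene', 'green'): (array([ 0.5498, -0.2853]), -3.1), ('scene', 'red'): (array([ 0.5607, -0.1971]), 5.0)} [0.53706523 0.29826967]
```

View pics/c.png

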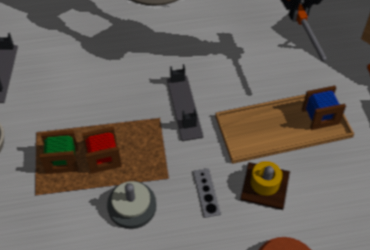

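The blue spool lies flat in the tray's left end at (323,108). I'll do red, then green, looking again at each approach.

```bash
python3 - <<'E'
s=open('h.py').read()
s=s.replace('''views",n)
    go(at(c,a,.212,.038)''','''views",n)
    if np.linalg.norm(c2-c)>.004: print(" MOVED"); return None
    go(at(c,a,.212,.038)''')
open('h.py','w').write(s)
E
python3 - <<'E'
from h import *
ok=pick("red")
if ok: ok=place(0)
if ok: spools()
im,_=optics.get_image("scene"); cv2.imwrite("pics/d.png",im[150:400,150:520,::-1])
E
```

```text
red [ 0.5608 -0.1961] yaw 4.8 views 2
 again [ 0.5607 -0.1962] yaw 5.4 views 2
 slid [ 0.11 -0.79  0.36]
 lift [-0.31 -1.5  -1.28]
 up [-0.44 -0.96 -1.69] 31.1333
 laid [ 0.07 -0.15  0.14]
 out 39.775
top blue cord [0.537  0.2985 0.0702] plates [0.5376 0.2996] 61 69 yaw 3.8 top 0.0773
top green cord [ 0.5816 -0.2872  0.0669] plates [ 0.5812 -0.291 ] 61 69 yaw -3.9 top 0.0742
top red cord [0.5445 0.2171 0.079 ] plates [0.5438 0.2219] 61 49 yaw 4.3 top 0.0902
scene blue cord [0.5337 0.2927 0.0694] plates [0.5364 0.2971] 64 68 yaw 4.5 top 0.0762
scene green cord [ 0.5798 -0.2884  0.0668] plates [ 0.5821 -0.2924] 65 68 yaw -2.9 top 0.0735
scene red cord [0.5423 0.2102 0.0775] plates [0.5434 0.2207] 64 51 yaw -0.5 top 0.0893
```

View pics/d.png

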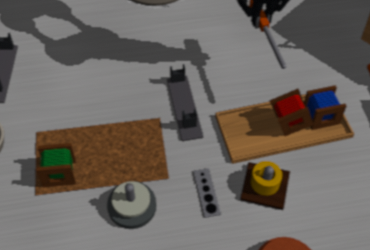

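Green was knocked to (0.581,-0.291). Red sits rolled, leaning on blue at (292,110) in the crop. I'll zoom in on it.

```bash
python3 - <<'E'
from h import *
W,H,im=cloud("scene"); cv2.imwrite("pics/e.png",cv2.resize(im[230:290,410:500,::-1],None,fx=8,fy=8,interpolation=cv2.INTER_CUBIC))
W,H,_=cloud("top"); t=np.radians(TRAY[1])
c=TRAY[0]; q=W[...,:2]-c; lx=q@[np.cos(t),np.sin(t)]; ly=q@[-np.sin(t),np.cos(t)]
m=(abs(lx)<.029)&(ly>-.06)&(ly<.14)
for a in np.arange(-.06,.14,.005):
    k=m&(ly>=a)&(ly<a+.005); print("%.3f %.3f %.3f"%(a,np.nanmedian(W[k][:,2]),np.nanmax(W[k][:,2])),end=" | ")
E
```

```text
-0.060 0.007 0.017 | -0.055 0.008 0.014 | -0.050 0.008 0.013 | -0.045 0.007 0.016 | -0.040 0.007 0.013 | -0.035 0.007 0.013 | -0.030 0.008 0.076 | -0.025 0.010 0.081 | -0.020 0.062 0.079 | -0.015 0.072 0.083 | -0.010 0.075 0.084 | -0.005 0.077 0.086 | -0.000 0.078 0.089 | 0.005 0.080 0.088 | 0.010 0.082 0.090 | 0.015 0.085 0.094 | 0.020 0.085 0.094 | 0.025 0.084 0.095 | 0.030 0.083 0.098 | 0.035 0.071 0.089 | 0.040 0.061 0.075 | 0.045 0.048 0.065 | 0.050 0.041 0.047 | 0.055 0.016 0.084 | 0.060 0.045 0.082 | 0.065 0.068 0.080 | 0.070 0.073 0.080 | 0.075 0.072 0.080 | 0.080 0.071 0.083 | 0.085 0.072 0.078 | 0.090 0.072 0.078 | 0.095 0.072 0.078 | 0.100 0.071 0.081 | 0.105 0.071 0.081 | 0.110 0.071 0.081 | 0.115 0.068 0.082 | 0.120 0.072 0.078 | 0.125 0.072 0.076 | 0.130 0.008 0.014 | 0.135 0.011 0.025 |
```

View pics/e.png

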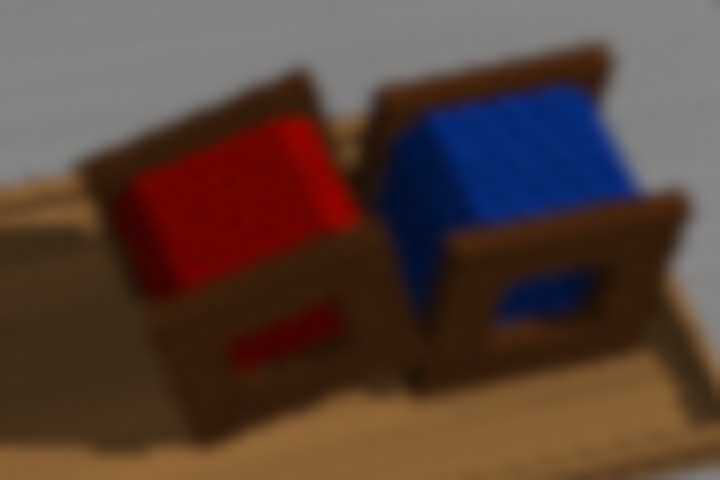

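Red is rolled about 14° with its right edge against blue. Its bore centre is about 11 mm left of its slot, 47 mm high. I'll thread it where it is, push it sideways off blue so that it drops flat, and withdraw.

```bash
cat >> h.py <<'E'
def loc(ly): t=np.radians(TRAY[1]); return TRAY[0]+ly*np.array([-np.sin(t),np.cos(t)])
def level_check():
    W,H,_=cloud("top"); t=np.radians(TRAY[1]); q=W[...,:2]-TRAY[0]
    lx=q@[np.cos(t),np.sin(t)]; ly=q@[-np.sin(t),np.cos(t)]; m=(abs(lx)<.034)&(W[...,2]>.06)
    for b in blobs(m&(abs(ly)<.14),60):
        z=W[b][:,2]; k=z>np.percentile(z,55); p=np.polyfit(ly[b][k],z[k],1)
        print("blob ly %.4f..%.4f slope %.1f deg ztop %.4f"%(ly[b].min(),ly[b].max(),np.degrees(np.arctan(p[0])),np.percentile(z,95)))
E
python3 - <<'E'
from h import *
a=TRAY[1]
go(at(loc(.011),a,.212,.15),a)
go(at(loc(.011),a,.212,.047),a,speed=.12)
if go(at(loc(.011),a,.098,.047),a,speed=.05,f=5): print("BUMP",r.read_state()["contact_force"])
else:
    print(go(at(loc(-.014),a,.098,.047),a,speed=.02,f=10)); r.hold(.2)
    level_check(); spools()
    im,_=optics.get_image("scene"); cv2.imwrite("pics/f.png",cv2.resize(im[200:300,380:510,::-1],None,fx=5,fy=5))
print(r.read_state()["time_s"])
E
```

```text
False
blob ly -0.0658..0.0304 slope -71.9 deg ztop 0.3570
blob ly 0.0573..0.1239 slope 1.7 deg ztop 0.0777
top blue cord [0.545  0.2984 0.0702] plates [0.5391 0.2997] 57 69 yaw 3.9 top 0.0765
top green cord [ 0.5817 -0.2866  0.0672] plates [ 0.5812 -0.2906] 62 67 yaw -2.9 top 0.0738
top red cord [0.5595 0.21   0.0703] plates [0.5626 0.2068] 28 68 yaw 6.8 top 0.0779
scene blue cord [0.5342 0.2923 0.0695] plates [0.5358 0.2968] 64 71 yaw 4.7 top 0.0759
scene green cord [ 0.5791 -0.2888  0.0669] plates [ 0.5821 -0.2926] 66 68 yaw -4.0 top 0.0731
scene red cord [0.5419 0.1974 0.0695] plates [0.5448 0.2033] 65 69 yaw 3.6 top 0.0762
45.5167
```

View pics/f.png

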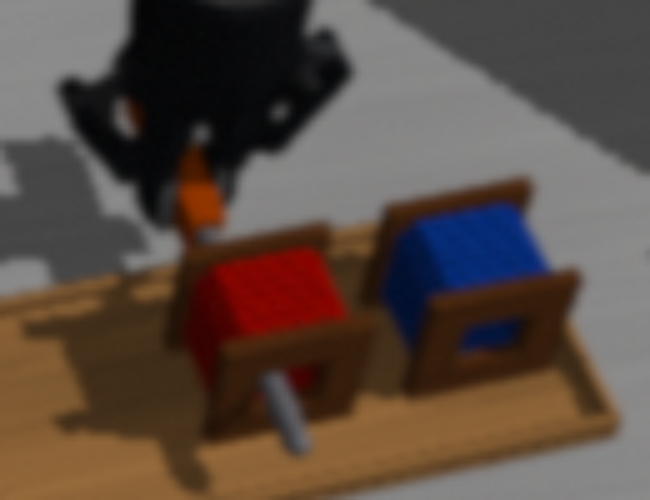

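Red now lies flat with its centre at about y=0.205, the shaft still in its bore at (285,410). Next I withdraw and fetch green, checking its roll while it hangs.

```bash
python3 - <<'E'
s=open('h.py').read()
s=s.replace('''return np.mean([x[0] for x in v],0)''','''return v[0][0]''')
open('h.py','w').write(s)
E
python3 - <<'E'
from h import *
a=TRAY[1]
go(at(loc(-.004),a,.098,.042),a,speed=.04)
if go(at(loc(-.004),a,.212,.042),a,speed=.06,f=6): raise SystemExit("SNAG")
go(at(loc(-.004),a,.212,.15),a,speed=.15)
level_check()
pick("green")
im,_=optics.get_image("scene"); cv2.imwrite("pics/g.png",cv2.resize(im[180:330,150:350,::-1],None,fx=4,fy=4))
E
```

```text
blob ly -0.0379..0.0311 slope -0.4 deg ztop 0.0778
blob ly 0.0570..0.1264 slope -0.7 deg ztop 0.0781
green [ 0.5816 -0.2908] yaw -4.0 views 2
 again [ 0.5815 -0.2904] yaw -3.8 views 2
 slid [ 0.55 -0.28 -0.61]
 lift [ 0.2   0.12 -2.17]
 up [ 0.96  0.88 -1.6 ] 57.9
```

View pics/g.png

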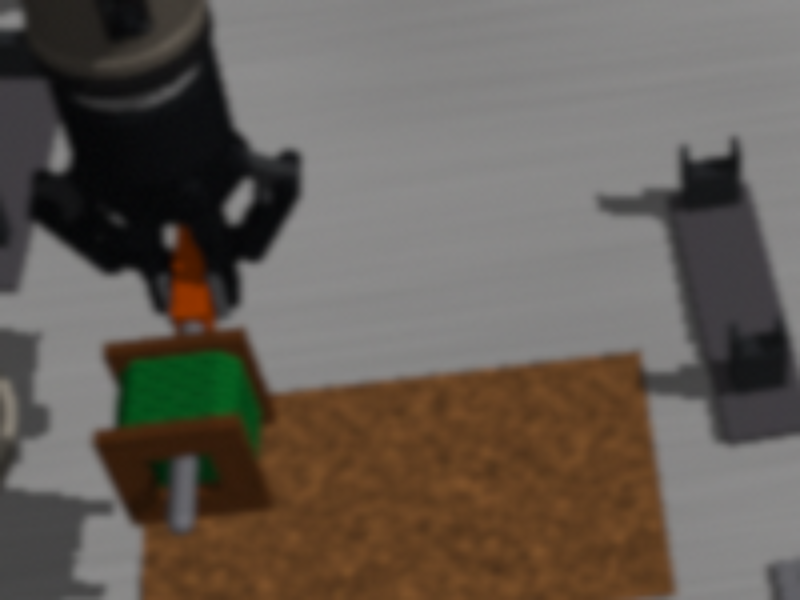

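Green hangs nearly level on the shaft at (185,450). I'll lay it in the right-hand slot.

```bash
python3 - <<'E'
from h import *
ok=place(-1.02)
level_check(); spools()
im,_=optics.get_image("scene"); cv2.imwrite("pics/i.png",im[150:400,150:520,::-1])
E
```

```text
laid [1.44 0.28 0.24]
 out 66.5333
blob ly -0.1194..-0.0507 slope 0.4 deg ztop 0.0783
blob ly -0.0376..0.0306 slope -0.5 deg ztop 0.0778
blob ly 0.0565..0.1250 slope -0.4 deg ztop 0.0783
top blue cord [0.5379 0.2981 0.07  ] plates [0.5374 0.3001] 61 68 yaw 4.2 top 0.0773
top green cord [0.5507 0.125  0.0703] plates [0.551  0.1236] 62 67 yaw 2.2 top 0.0771
top red cord [0.5455 0.2034 0.0702] plates [0.5454 0.2056] 61 68 yaw 3.9 top 0.0772
scene blue cord [0.5348 0.2926 0.0698] plates [0.5375 0.2983] 65 70 yaw 5.3 top 0.0762
scene green cord [0.5481 0.1232 0.0698] plates [0.5496 0.1223] 65 70 yaw 3.2 top 0.0761
scene red cord [0.5426 0.1977 0.0697] plates [0.5458 0.1966] 64 82 yaw 4.2 top 0.0761
```

View pics/i.png

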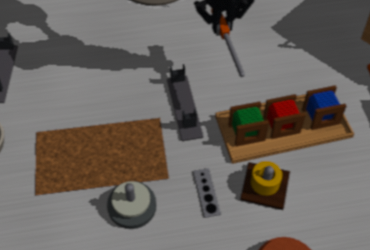

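All three spools lie flat in the tray, at (248,118), (285,112) and (323,105). Next the rod goes back to the rest, with a check of how it sits in the grip above it.

```bash
python3 - <<'E'
from h import *
P,yaw=REST
go(P+[0,0,.15],yaw,speed=.15); go(P+[0,0,.09],yaw); shaftcheck(P+[0,0,.09],yaw)
b=go(P+[0,0,.001],yaw,speed=.05,f=8); s=r.read_state(); print(b,s["eef_pos"],s["contact_force"])
if b: raise SystemExit
command_gripper(.055); go(P+[0,0,.15],yaw,speed=.15)
r.reach([.50,.02,.25],rod(P,yaw)[1]); 
W,H,im=cloud("scene"); cv2.imwrite("pics/j.png",im[150:400,150:520,::-1])
print(r.read_state()["time_s"])
E
```

```text
top 182 tip x 0.1646 y(x) [0.0038 0.0005] z(x) [-0.0003  0.0054] zmax 0.0089
scene 261 tip x 0.1663 y(x) [ 0.0028 -0.0019] z(x) [-0.012   0.0068] zmax 0.0086
False [ 0.42264166 -0.00096611  0.05721037] [-0.41138083  0.89220838 -0.6603392 ]
72.45
```

View pics/j.png

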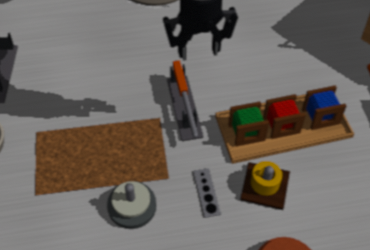

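The rod rests in both posts at (185,95). The spindle and coil are clear, so I go on with the coil.

```bash
python3 - <<'E'
from h import *
q=Ro.from_euler("x",180,degrees=True).as_quat()
C=np.array([.6843,.1298]); D=np.array([.6843,-.149])
P=lambda c,z:[c[0],c[1],z]
command_gripper(.085); r.reach(P(C,.18),q)
b=r.move_straight(P(C,.040),speed=.1,max_force=8); print("down",b,r.read_state()["eef_pos"])
if b: raise SystemExit
command_gripper(.04,50); s=r.read_state(); print(s["grip_width"],s["grip_force"],s["contact_force"])
r.move_straight(P(C,.15),speed=.08); r.hold(.2); s=r.read_state(); print(s["grip_width"],s["contact_force"])
r.move_straight(P(D,.15),speed=.12); r.hold(.2)
for n in("top","scene"):
    W,H,im=cloud(n); h,s,v=np.moveaxis(H,-1,0); x,y,z=np.moveaxis(W,-1,0)
    p=W[(h>18)&(h<34)&(s>140)&(z>.08)&(z<.2)&(np.hypot(x-D[0],y-D[1])<.06)]
    if len(p)>20: print(n,len(p),p.min(0).round(4),p.max(0).round(4))
    if n=="scene": cv2.imwrite("pics/k.png",cv2.resize(im[230:410,200:440,::-1],None,fx=3,fy=3))
print(r.read_state()["time_s"])
E
```

```text
down False [0.68474707 0.12984193 0.04084112]
0.05914031226857715 54.3587145768106 [-0.97710271  1.48561258  4.76936168]
0.05919293275267699 [-0.50770726 -0.34169797 -2.7492649 ]
top 178 [ 0.6533 -0.1779  0.1303] [ 0.6762 -0.1197  0.195 ]
scene 816 [ 0.6648 -0.1807  0.1198] [ 0.714  -0.1198  0.1999]
80.1667
```

View pics/k.png

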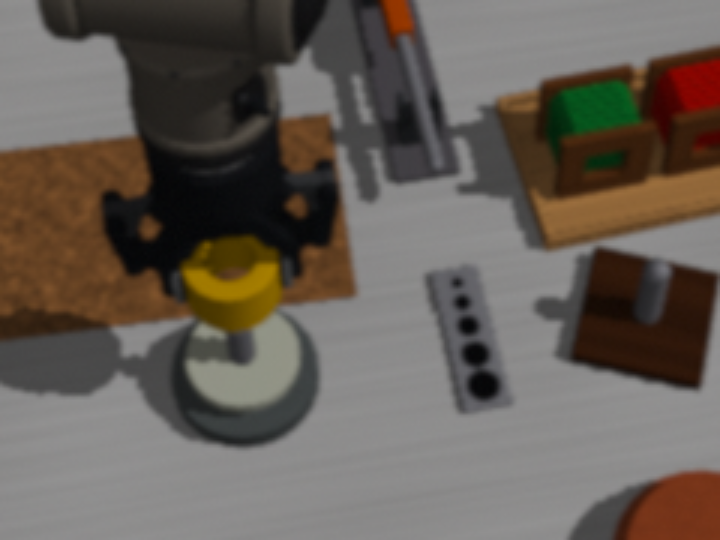

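The coil is held level, at (233,275), directly over the post. Next I lower it and press the seat home.

```bash
python3 - <<'E'
from h import *
D=[.6843,-.149]
b=r.move_straight([*D,.073],speed=.06,max_force=6); s=r.read_state(); print("thread",b,s["eef_pos"],s["contact_force"])
if b: raise SystemExit
b=r.move_straight([*D,.048],speed=.015,max_force=30); s=r.read_state(); print("push",b,s["eef_pos"],s["contact_force"],s["grip_width"])
r.hold(.2); s=r.read_state(); print(s["eef_pos"],s["contact_force"],s["time_s"])
E
```

```text
thread False [ 0.68456955 -0.14906178  0.07352107] [ 0.41222012  0.00666138 -1.86601931]
push True [ 0.68439075 -0.149021    0.05699408] [-2.94036459 -0.30827072  6.30934313] 0.05903536013930246
[ 0.68438538 -0.14900411  0.05699258] [-1.85215933  1.15194875  5.11295339] 83.0083
```

```bash
python3 - <<'E'
from h import *
D=[.6843,-.149]
b=r.move_straight([*D,.050],speed=.01,max_force=22); s=r.read_state(); print("push2",b,s["eef_pos"],s["contact_force"],s["grip_width"])
command_gripper(.085); r.move_straight([*D,.16],speed=.1)
r.reach([.40,-.30,.30],s["eef_rot"])
for n in("top","scene"):
    W,H,im=cloud(n); h,sa,v=np.moveaxis(H,-1,0); x,y,z=np.moveaxis(W,-1,0); d=np.hypot(x-D[0],y-D[1])
    p=W[(h>18)&(h<34)&(sa>140)&(z>.03)&(d<.06)]; t=np.percentile(p[:,2],90); q=p[p[:,2]>t-.005]
    print(n,"coil",cv2.minEnclosingCircle((q[:,:2]*1000).astype(np.float32)),"top",np.median(q[:,2]))
    w=W[(sa<70)&(z>.02)&(z<.05)&(d<.042)&(d>.033)]; print(" seat z",np.nanmedian(w[:,2]),len(w))
spools(); level_check()
cv2.imwrite("pics/l.png",im[150:400,150:520,::-1]); print(r.read_state()["time_s"])
E
```

```text
push2 True [ 0.68441681 -0.14902202  0.05697664] [-1.60491328  0.4787165   5.36562148] 0.059449497795065046
top coil ((682.2794799804688, -147.7825927734375), 29.66790008544922) top 0.07024523507626584
 seat z 0.02771197423352545 178
scene coil ((683.65283203125, -150.33465576171875), 30.680513381958008) top 0.06896378564395672
 seat z 0.027060247004572723 255
top blue cord [0.5371 0.2971 0.0702] plates [0.5373 0.3001] 61 69 yaw 3.6 top 0.0769
top green cord [0.5505 0.1251 0.0703] plates [0.5507 0.1235] 61 67 yaw 2.4 top 0.0780
top red cord [0.5453 0.2017 0.0701] plates [0.545  0.2054] 61 68 yaw 3.8 top 0.0772
scene blue cord [0.5338 0.293  0.0696] plates [0.5361 0.298 ] 65 70 yaw 5.5 top 0.0761
scene green cord [0.5477 0.1226 0.0703] plates [0.5509 0.1219] 65 69 yaw 3.5 top 0.0763
scene red cord [0.5424 0.1976 0.0696] plates [0.5446 0.196 ] 67 81 yaw 2.8 top 0.0759
blob ly -0.1195..-0.0504 slope 0.1 deg ztop 0.0781
blob ly -0.0373..0.0308 slope -0.4 deg ztop 0.0780
blob ly 0.0564..0.1260 slope 0.0 deg ztop 0.0778
86.5333
```

View pics/l.png

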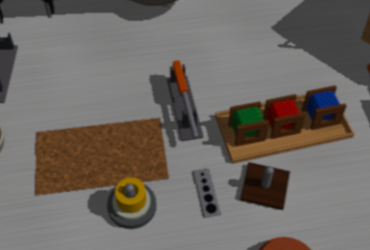

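The coil is on the dispenser with the seat 12 mm down; a second 22 N push did not move it. The spools lie flat and the rod is in its rest, so I hand in.

```bash
python3 -c "
from workcell import r
print(r.finish_job())"
```

```text
the job is handed in; nothing more can be done
None
```

The job is handed in: all three spools lie flat in the tray, the rod is back in its rest, and the coil is on the dispenser with the seat plate fully home. Red first settled leaning on blue, so I re-threaded it and pushed it flat with the rod.

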